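# Hang a specimen holder on the drying rail and latch it in

## Task

Hang the blue-and-orange specimen hanger on the drying rail: bring it in at the rail's open end and let go of it while it hangs just inside. Then push it along the rail fully home against the red end stop, and finally swing the yellow keeper shut across the rail behind it. Keep the hanger upright and leave the other things on the bench where they are.

Things in the scene. Friction and masses are not known exactly. Their poses are not given: they have to be found in the camera images.
- hanger: Loose hanger, 114 mm high, 0.2-0.5 kg, standing upright. Origin: centre of underside; x along its tab, same after half a turn. Upwards: mounts and aluminium disc, 76 mm across, to 34 mm; steel neck blade 40 (x) by 10 (y), to 62 mm; blue trolley plate 60 (x) by 44 (y), to 68 mm; orange tab. Hung: neck in the slot, plate on the strips, disc below, tab along the rail; it can enter only at the open end.
- hanger_tab (a point): Middle of the hanger's orange upright tab, by which it is gripped or pushed: 40 long (x), 14 thick (y), from 68 to 114 mm above the hanger's origin; this point is 91 mm above it.
- rack: Drying rack, fixed. Origin: on the bench under the rail's middle; x along the rail from open end to stop, y across. Two aluminium strips, tops 135 mm above the bench, 8 mm thick, 50 wide, from x = -120 to 120 mm, with a 20 mm slot between. Legs at |y| 48-60 mm, x = -70 and 105; base plate 10 mm high. Red stop at the far end, face at x = 120 mm, 36 mm high from 6 mm below the strips' top.
- rack_mouth (a point): Middle of the slot at the rail's open end (rack x = -120 mm), at the level of the strips' top; same axes as the rack. Flared lips ahead of it widen the slot to 56 mm, 30 mm further out (rack x = -150 mm).
- rack_home (a point): Where the hanger's origin is when it hangs fully home: trolley plate on the strips and against the red stop (rack x = +90 mm, 73 mm above the bench); same axes as the rack.
- keeper (a joint): Angle of the yellow keeper bar: 0 = shut, straight across the slot at rack x = -105 mm, at a hard limit; it opens to 2.4 rad, counter-clockwise from above, swinging out past the open end. It starts well open, turns on a vertical pivot with light friction (about 1 N at the post) and stays where it is left.
- keeper_pivot (a point): The keeper's pivot, at rack x = -105, y = -55 mm, just above the strip (136 mm up). The bar is 14 mm wide, 10 mm high. Shut, it points along rack +y from here; at angle q it points along rack (-sin q, cos q).
- keeper_post (a point): Centre of the top of the keeper's upright yellow post, by which it is pushed: 14 mm across, standing 45 mm above the bar, 90 mm from the pivot; its top is 190 mm above the bench.
- spare: Bystander: a plain specimen holder disc, 76 mm across, 46 mm high, no tab. Origin under its centre.
- bottle: Bystander: blue bottle, 60 mm across, 150 mm high. Origin under its centre.
- jar: Bystander: amber jar, 70 mm across, 80 mm high. Origin under its centre.
- beaker: Bystander: white cup, 70 mm across, 90 mm high. Origin under its centre.
- brush: Bystander: brush lying flat, about 200 mm long.
- tray: Bystander: grey divided tray 120 x 160 x 30 mm. Origin under its centre.
- papers: Bystander: red stack of abrasive discs, 200 mm across, 12 mm high. Origin under its centre.
Mind the look-alikes: they are no part of the job. Leave any brown or green look-alike of the hanger alone.

How it is judged:
By the outcome, as a careful person would: the job done as asked, in the order asked, and still so for the second after the job is handed in, with the robot touching nothing.
It also fails if it takes over 72 s, if anything falls off the work surface, if the arm or the gripper's body presses on something with over 40 N, if the wrist force passes 120 N, or if a joint passes its speed limit or range.

## Robot

A 6-joint arm with a two-finger parallel gripper is mounted at the origin on the work surface. World frame = base frame: x ahead of the robot, y to its left, z up, the work surface at z = 0. Lengths are in mm, angles in rad, forces in N, time in s.
With the tool pointing down it reaches from about 275 to 750 mm from the base axis. Payload 10.2 kg.
Tool frame: the origin (TCP) lies at the very end of the fingers, on their centre line; the grasp point (between the pads) lies 19 mm behind it (ctrl.grip_depth is the distance from the TCP to the grasp point, in mm); z points along the fingers, x is the direction in which the jaws open and shut, and the axes are right-handed (so a half turn about z gives the same grasp; the last joint's range is limited). The gripper opens to 85 mm and grips with 20 to 120 N. Pads are 22 mm wide; open, the fingers measure 114 mm over their backs; the gripper's body (76 mm by 85 mm) begins 54 mm behind the grasp point. The pads swing forward as they close: fully open they stand 13 mm farther back than shut.
Start: joints at [-0.223, 0.313, 1.498, -0, 1.331, -0.223], TCP at [525.006, -0.013, 231.294] pointing down, gripper open.
Joint ranges: [-2.94, 2.94], [-0.97, 2.17], [0.19, 2.56], [-1.23, 4.37], [0.02, 3.11], [-2.88, 2.88]. Speed limits (rad/s): [2.39, 2.39, 3.01, 3.14, 3.14, 3.14].

## Interface

Orientations are given as a unit quaternion [w, x, y, z].
In Python, from rig import ctrl gives the robot as it stands.
- The arm moves only by the tool play_rows, never from a script. Its argument "motion" is a list of rows, each a list of 2 entries, a list of its own where there are three numbers: the shift along the tool's x, y, z in mm, then the turn, a rotation vector about the tool's x, y, z in degrees. A call has 1 to 20 rows; each row shifts and turns the commanded pose from where the row before left it, along the tool's axes as they then stand; what a row does not reach is not made up. A row lasts 1/12 s, in which the tool goes at most 41.7 mm and 7.16 degrees, less where a joint would pass 70% of its speed; a pose out of reach is approached as far as the arm can. A call with a gripper value outside its range is refused whole. "fingers" is the finger opening in mm, from 0 to 85.4, set as the call begins (left out, the last holds). The fingers move at their own pace and stop on an object; "squeeze" is the grip in N (left out, the last holds). Time passes only in rows, so rows that do not move let the fingers close. It gives the time, the measured TCP pose, the force and the opening at its end, in the units of the state.
- ctrl.sense(): the state, without advancing time (a new reading comes with each control period).
- ctrl.capture(name): name is "scene" or "side" or "wrist"; returns the picture (400x640x3 uint8, red, green, blue); there is no depth.
- ctrl.get_calibration(name): a dict with "K" (3x3 intrinsics, pixels), "k1" (the pictures are not rectified: a ray, as slopes to the right and down, at radius r is drawn at 1 + k1 r^2 times it, then the intrinsics apply), "R" (3x3) and "t" (3): a world point X has camera coordinates R X + t; the wrist camera has in their place "tool_from_camera" (4x4, takes a point from camera to tool coordinates, whose origin is the TCP and whose axes are the tool frame's). Camera axes: x right, y down, z forward; pixel columns grow to the right and rows downward; lengths in mm; the calibration is good to about 2 mm. A picture is of the moment at which its call begins: read the wrist's pose just before it. get_calibration takes no time and is no camera call.
- ctrl.finish_job(): hands the job in, once; it reports no verdict.
Trained networks look in the newest picture that a camera, given by its name, has taken for a name from the list of things; names that differ only in an ending like _2 or _b are one class to them, and where a whole thing is asked for, a point or a joint stands for the part that bears it (a point fixed in the world has none). Each returns a list of dicts, best first, with "p" (0 to 1); they miss things now and then, are a little off and sometimes report something else, mostly with a low value. They report only what shows in the picture. A call takes as long as a camera call. They do not tell look-alikes from the thing itself.
- ctrl.spot_in(camera, name): "position" ([column, row] as shares, 0 to 1, of the picture: columns of its width, rows of its height, amid what is visible of it).
The state is a dict: "time_s": time; "joints": joint angles; "dq": joint speeds; "tau": joint torques, N m; "eef_pos": TCP position; "ee_rot": TCP orientation; "force": force on the tool from outside, world axes, zero at the start; "wrist_torque": the same for the moment, N m; "grip_width": opening from 0.0 (shut) to 1.0 (fully open).
Only numpy, scipy, OpenCV 4.12 (cv2) and the standard library are available. Lean on these libraries where they do the work, as an engineer would, in place of code of your own. Each camera call takes 0.05 s, during which the arm holds its last target. There are 200 camera calls.

## Working session

There is one attempt and no reset: what is moved stays moved. The work goes in short steps, Python scripts to look and compute and a tool call to move; the robot and the scene stay as the last step left them, time stands still between calls to the robot, and variables do not carry over. Pictures are saved under pics/ and viewed, about 8 in all and at most 12, crops included, and the job is handed in when it is done.

Besides the shell and the picture viewer there is one more tool, called after "Request:" as name(argument=value, ...), one argument or row to a line, values as JSON. play_rows: Moves the arm, as the interface text tells. Its arguments: {"type":"object","properties":{"motion":{"type":"array"},"fingers":{"type":"number"},"squeeze":{"type":"number"}},"required":["motion"]}

```bash
ls; mkdir -p pics
cat > h.py <<'E'
import numpy as np, cv2
from scipy.spatial.transform import Rotation as Ro
from rig import ctrl
def cam(n):
    c=ctrl.get_calibration(n); K=np.array(c["K"],float)
    if "R" in c: R=np.array(c["R"],float);t=np.array(c["t"],float).ravel()
    else:
        s=ctrl.sense();q=s["ee_rot"];W=np.eye(4);W[:3,:3]=Ro.from_quat([q[1],q[2],q[3],q[0]]).as_matrix();W[:3,3]=s["eef_pos"]
        T=np.linalg.inv(W@np.array(c["tool_from_camera"])); R=T[:3,:3];t=T[:3,3]
    return K,float(c["k1"]),R,t
def ray(C,px):
    K,k1,R,t=C
    d=np.array([(px[0]-K[0,2])/K[0,0],(px[1]-K[1,2])/K[1,1]]);u=d.copy()
    for _ in range(30): u=d/(1+k1*(u@u))
    v=R.T@np.array([u[0],u[1],1]); return -R.T@t, v/np.linalg.norm(v)
def atz(C,px,z):
    o,v=ray(C,px); return o+v*(z-o[2])/v[2]
def tri(rs):
    A=0;b=0
    for o,v in rs:
        P=np.eye(3)-np.outer(v,v);A=A+P;b=b+P@o
    x=np.linalg.solve(A,b); return x,[float(np.linalg.norm((np.eye(3)-np.outer(v,v))@(x-o))) for o,v in rs]
def proj(C,X):
    K,k1,R,t=C; c=R@np.array(X,float)+t; u=c[:2]/c[2]; u=u*(1+k1*(u@u)); return np.array([K[0,0]*u[0]+K[0,2],K[1,1]*u[1]+K[1,2]])
def snap(n,f=None):
    C=cam(n); im=np.array(ctrl.capture(n))
    if f: cv2.imwrite("pics/"+f,im[:,:,::-1])
    return C,im
E
python3 - <<'E'
from h import *
ims=[]
for n in("scene","side"):
    C,im=snap(n);ims.append(im)
    cv2.imwrite(f"pics/{n}0.png",im[:,:,::-1])
    for k in("hanger","hanger_tab","rack","keeper_post","spare"):
        for r in ctrl.spot_in(n,k)[:4]: print(n,k,np.round(np.array(r["position"])*[640,400],1),round(r["p"],2))
    print(n,"cam",np.round(-C[2].T@C[3]))
s=ctrl.sense();print(s)
E
```

```text
pics
scene hanger [443.  259.1] 0.95
scene hanger [427.9 218.3] 0.7
scene hanger [418.4 242.3] 0.62
scene hanger [458.2 234.4] 0.56
scene hanger_tab [427.9 213.8] 0.88
scene hanger_tab [418.9 237.4] 0.8
scene hanger_tab [446.7 261.6] 0.69
scene hanger_tab [461.1 236.7] 0.57
scene rack [308.9 211.7] 0.63
scene keeper_post [362.8 199.4] 0.45
scene spare [397.8 262.3] 0.93
scene cam [1289.  424. 1215.]
side hanger [339.  322.7] 0.8
side hanger [304.1 310.2] 0.77
side hanger [344.5 225.6] 0.72
side hanger [264.1 334.3] 0.66
side hanger_tab [268.4 331.5] 0.96
side hanger_tab [304.3 357.9] 0.84
side hanger_tab [339. 323.] 0.65
side hanger_tab [304.3 310.2] 0.62
side rack [338.1 206.9] 0.76
side keeper_post [347.7 223.9] 0.72
side spare [271.8 283.6] 0.56
side cam [ 96. 759. 979.]
{'time_s': 0.6, 'joints': array([-2.23406178e-01,  3.12878625e-01,  1.49775560e+00,  1.51252704e-05,
        1.33101077e+00, -2.23364450e-01]), 'dq': array([-1.38381937e-04, -2.56780272e-03,  7.95733545e-05, -1.29732635e-03,
       -1.51936240e-03,  1.92591138e-04]), 'tau': array([ 2.88484862e-04, -4.12035620e+01, -2.59836262e+01, -1.74750880e-04,
        6.12117510e-04, -3.02304741e-06]), 'eef_pos': array([ 5.24982363e+02, -7.55537125e-03,  2.31284166e+02]), 'ee_rot': array([-1.29614854e-05,  9.99999999e-01, -2.26603730e-05, -2.38936917e-05]), 'force': array([ 0.62848511, -0.94595822, -0.04009293]), 'wrist_torque': array([ 0.03051292, -0.0333725 , -0.04198864]), 'grip_width': 0.9985511419783405}
```

View pics/scene0.png

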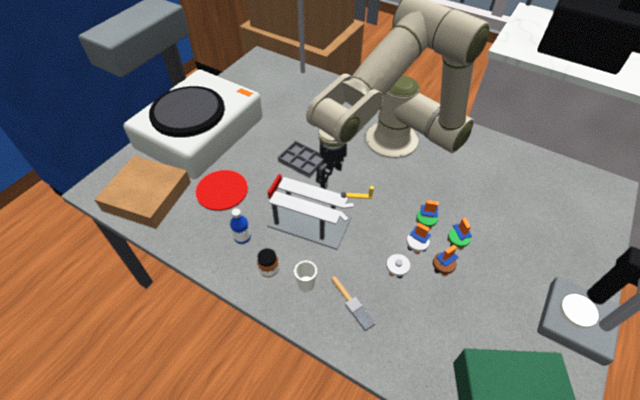

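View pics/side0.png

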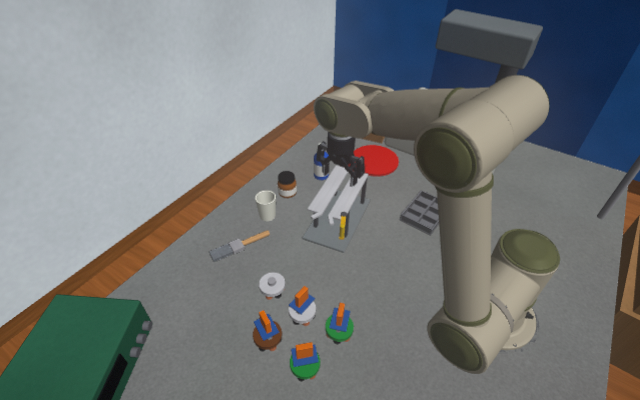

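The scene view shows four tabbed hangers. Two are green, at (428,214) and (461,236), one is brown at (446,261), and one has an aluminium disc at (419,237). The last is my choice; in the side view it is at (303,305). The rack's red stop is at (275,186), its open end at about (345,208), and the keeper post at (371,190). One close crop of each view will check this.

Run:
```python
from h import *
a=cv2.imread("pics/scene0.png");b=cv2.imread("pics/side0.png")
f=lambda im,x,y,w,h,s:cv2.resize(im[y:y+h,x:x+w],None,fx=s,fy=s,interpolation=cv2.INTER_CUBIC)
# panels: scene rack, scene hanger, side rack, side hanger
p=[f(a,260,165,130,80,3),f(a,395,190,80,80,3),f(b,290,150,130,100,3),f(b,270,270,80,100,3)]
top=np.hstack([p[0],p[1]]);bot=np.hstack([p[2],p[3]])
cv2.imwrite("pics/crop1.png",np.vstack([top,bot]));print(top.shape,bot.shape)
Cs,Cd=cam("scene"),cam("side")
for n,u,v in[("tab",(418.9,237.4),(304.3,310.2)),("tab2",(418.9,231),(304,297)),("g1",(427.9,213.8),(339,323)),("post",(371,189),(343,217))]:
    print(n,*tri([ray(Cs,u),ray(Cd,v)]))
```

```text
(240, 630, 3) (300, 630, 3)
tab [436.2852018  307.98963609  34.73402239] [0.8776410123328173, 0.8776410123329408]
tab2 [443.80250218 300.21502058  80.07680956] [1.454899596340168, 1.454899596340111]
g1 [334.20927411 295.92521414  47.62643924] [0.3944487097261465, 0.39444870972608875]
post [454.65441997 106.13115818 203.67315232] [12.427883696223784, 12.427883696223867]
```

View pics/crop1.png

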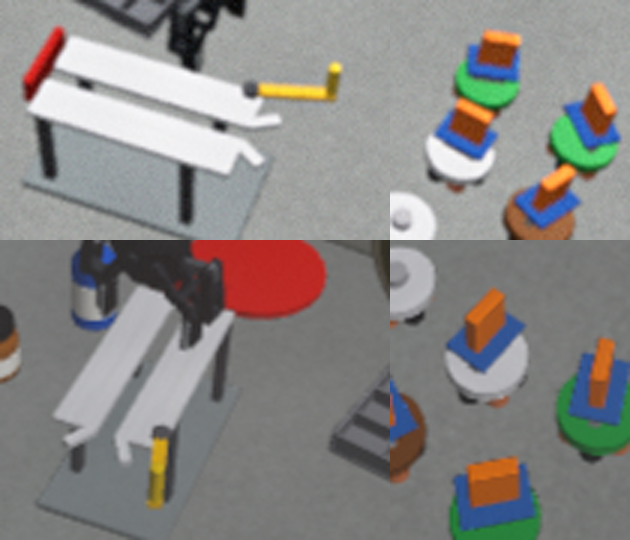

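The crop confirms that the aluminium-disc hanger is the target: in the scene crop it is at (460,150), which is about (419,231) in the full image. I'll fit rough poses from the corners I can read, then look closer with the wrist camera.

Run:
```python
from h import *
from scipy.optimize import least_squares
Cs,Cd=cam("scene"),cam("side")
S=lambda x,y:np.array([260+x/3,165+y/3]); D=lambda x,y:np.array([290+x/3,150+(y-240)/3])
obs=[(Cs,S(68,38),(120,-60,135)),(Cs,S(30,108),(120,60,135)),(Cs,S(228,172),(-120,60,135)),(Cs,S(240,143),(-120,10,135)),
(Cs,S(251,90),(-105,-55,140)),(Cd,D(55,415),(-120,60,135)),(Cd,D(90,430),(-120,10,135)),(Cd,D(118,438),(-120,-10,135)),(Cd,D(235,315),(120,-60,135)),(Cd,D(160,433),(-105,-55,140))]
def W(p,X):
    c,s=np.cos(p[2]),np.sin(p[2]);return [p[0]+c*X[0]-s*X[1],p[1]+s*X[0]+c*X[1],X[2]]
for y0 in(-1.5,0,1.5,3):
    f=lambda p:np.concatenate([proj(C,W(p,X))-u for C,u,X in obs])
    r=least_squares(f,[500,0,y0],loss="soft_l1",x_scale=[100,100,1]);print(np.round(r.x,3),round(r.cost,1))
    if r.cost<200: print(np.round(f(r.x).reshape(-1,2),1).tolist())
SH=lambda x,y:np.array([395+(x-390)/3,190+y/3]); DH=lambda x,y:np.array([270+(x-390)/3,270+(y-240)/3])
print("tab top from scene",atz(Cs,SH(477,107),114),"side",atz(Cd,DH(488,303),114))
for n,u,v in[("e1",SH(461,103),SH(495,112)),]: 
    d=atz(Cs,v,114)-atz(Cs,u,114);print("yaw scene",np.degrees(np.arctan2(d[1],d[0])),np.linalg.norm(d))
d=atz(Cd,DH(505,297),114)-atz(Cd,DH(472,312),114);print("yaw side",np.degrees(np.arctan2(d[1],d[0])),np.linalg.norm(d))
print("post base/top",atz(Cs,S(335,67),190),atz(Cd,D(160,435),190), atz(Cs,S(333,95),145),atz(Cd,D(156,500),145))
print(ctrl.get_calibration("wrist"))
```

```text
[557.317 -64.416  -1.399] 6.4
[[0.9, -1.0], [-1.4, 0.2], [-0.5, 0.2], [0.7, -1.5], [-0.6, -0.2], [-1.2, 0.6], [1.8, 0.3], [-1.5, -0.5], [-0.2, -0.8], [0.1, 1.1]]
[557.317 -64.416  -1.399] 6.4
[[0.9, -1.0], [-1.4, 0.2], [-0.5, 0.2], [0.7, -1.5], [-0.6, -0.2], [-1.2, 0.6], [1.8, 0.3], [-1.5, -0.5], [-0.2, -0.8], [0.1, 1.1]]
[557.317 -64.416   4.884] 6.4
[[0.9, -1.0], [-1.4, 0.2], [-0.5, 0.2], [0.7, -1.5], [-0.6, -0.2], [-1.2, 0.6], [1.8, 0.3], [-1.5, -0.5], [-0.2, -0.8], [0.1, 1.1]]
[557.317 -64.416   4.884] 6.4
[[0.9, -1.0], [-1.4, 0.2], [-0.5, 0.2], [0.7, -1.5], [-0.6, -0.2], [-1.2, 0.6], [1.8, 0.3], [-1.5, -0.5], [-0.2, -0.8], [0.1, 1.1]]
tab top from scene [441.28886217 311.20070941 114.        ] side [443.69256347 303.24413755 114.        ]
yaw scene 102.67499381928356 37.39840057005165
yaw side -118.18621594052581 31.995041916854696
post base/top [445.4181665  112.27701258 190.        ] [462.97665879  71.68082897 190.        ] [446.66696587 115.49715549 145.        ] [442.33271419 109.33130977 145.        ]
{'K': array([[315.47096962,   0.        , 321.21943921],
       [  0.        , 315.47096962, 201.5994009 ],
       [  0.        ,   0.        ,   1.        ]]), 'k1': -0.00464743079254397, 'tool_from_camera': array([[ 9.99998881e-01,  4.06386217e-05, -1.49536835e-03,
         7.17003774e-01],
       [ 3.53238852e-04,  9.64946776e-01,  2.62445413e-01,
        -6.68635340e+01],
       [ 1.45361629e-03, -2.62445647e-01,  9.64945682e-01,
        -1.43246086e+02],
       [ 0.00000000e+00,  0.00000000e+00,  0.00000000e+00,
         1.00000000e+00]])}
```

Request:
play_rows(
  motion=[
    [[-8,-31,-2],[0,0,0]],
    [[-8,-31,-2],[0,0,0]],
    [[-8,-31,-2],[0,0,0]],
    [[-8,-31,-2],[0,0,0]],
    [[-8,-31,-2],[0,0,0]],
    [[-8,-31,-2],[0,0,0]],
    [[-8,-31,-2],[0,0,0]],
    [[-8,-31,-2],[0,0,0]],
    [[-8,-31,-2],[0,0,0]],
    [[-8,-31,-2],[0,0,0]],
    [[0,0,0],[0,0,0]],
    [[0,0,0],[0,0,0]],
    [[0,0,0],[0,0,0]],
  ],
  fingers=85,
)

```text
time_s: 1.68
eef_pos: [445.1, 309.6, 251.1]
ee_rot: [0.0, 1.0, 0.0, -0.0]
force: [0.1, -0.4, -0.1]
grip_width: 0.998
```

Run:
```python
from h import *
C,im=snap("wrist","w1.png")
hsv=cv2.cvtColor(im,cv2.COLOR_RGB2HSV)
print(ctrl.sense()["eef_pos"],proj(C,[442,307,114]))
for r in ctrl.spot_in("wrist","hanger_tab"): print(np.array(r["position"])*[640,400],r["p"],atz(C,np.array(r["position"])*[640,400],100))
```

```text
[445.28242979 309.19639776 251.18787987] [317.55177866 194.35713111]
[237.312  67.28 ] 0.98 [372.55351803 417.11753173 100.        ]
[220.224 186.88 ] 0.88 [348.79589186 310.8864214  100.        ]
[323.584 178.32 ] 0.63 [447.58001568 319.18947617 100.        ]
[353.6   71.72] 0.6 [473.54093381 413.43952556 100.        ]
```

View pics/w1.png

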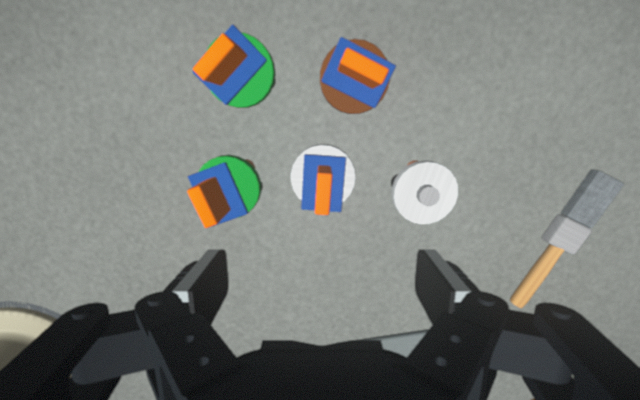

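The target is in the centre. Its plate corners are (306,154), (345,156), (341,212) and (302,210), with green, brown and plain neighbours around it.

Run:
```python
from h import *
C=cam("wrist")
im=cv2.imread("pics/w1.png");h=cv2.cvtColor(im,cv2.COLOR_BGR2HSV)
roi=np.zeros(h.shape[:2],np.uint8);roi[135:235,285:365]=1
b=cv2.inRange(h,(105,100,40),(125,255,255))*roi;o=cv2.inRange(h,(5,140,150),(20,255,255))*roi
for n,m,zs in(("blue+orange",b|o,(68,)),("orange",o,(114,))):
    c=max(cv2.findContours(m,0,2)[0],key=cv2.contourArea);r=cv2.boxPoints(cv2.minAreaRect(c));print(n,r.round(1).tolist())
    for z in zs:
        q=np.array([atz(C,p,z) for p in r]);print(q.round(1)[:,:2].tolist(),q.mean(0).round(1));e=q[1]-q[0],q[2]-q[1]
        for d in e:print(np.linalg.norm(d).round(1),np.degrees(np.arctan2(d[1],d[0])).round(1))
for p in[(306,154),(345,156),(341,212),(302,210)]:print(atz(C,p,68).round(1))
for y in (-1.4835,):
  pass
for a in(85,90,95,88):
    u=np.array([np.cos(np.radians(a)),np.sin(np.radians(a))]);print(a,[proj(C,[*(np.array([444,311])+s*u*20),114]).round(1).tolist() for s in(-1,1)])
```

```text
blue+orange [[300.70001220703125, 208.8000030517578], [304.6000061035156, 154.3000030517578], [344.79998779296875, 157.10000610351562], [340.8999938964844, 211.6999969482422]]
[[423.4, 279.0], [428.5, 337.6], [470.0, 334.6], [466.9, 275.7]] [447.2 306.7  68. ]
58.9 85.0
41.6 -4.2
orange [[314.29998779296875, 213.6999969482422], [317.6000061035156, 171.6999969482422], [331.3999938964844, 172.8000030517578], [328.20001220703125, 214.8000030517578]]
[[439.2, 287.9], [442.4, 327.4], [454.8, 326.4], [452.1, 286.8]] [447.1 307.1 114. ]
39.6 85.4
12.5 -4.5
[430.  337.9  68. ]
[470.2 335.8  68. ]
[466.9 275.4  68. ]
[424.8 277.7  68. ]
85 [[317.6, 210.4], [321.3, 167.8]]
90 [[319.5, 210.5], [319.3, 167.7]]
95 [[321.3, 210.4], [317.4, 167.8]]
88 [[318.7, 210.5], [320.1, 167.7]]
```

Request:
play_rows(
  motion=[
    [[2,2,10],[0,0,4.5]],
    [[0,0,25],[0,0,0]],
    [[0,0,25],[0,0,0]],
    [[0,0,25],[0,0,0]],
    [[0,0,20],[0,0,0]],
    [[0,0,10],[0,0,0]],
    [[0,0,0],[0,0,0]],
    [[0,0,0],[0,0,0]],
  ],
  fingers=50,
)

```text
time_s: 2.45
eef_pos: [447.6, 307.7, 137.0]
ee_rot: [-0.0, 0.999, -0.04, 0.0]
force: [-0.0, 0.0, -0.0]
grip_width: 0.59
```

Run:
```python
from h import *
C,im=snap("wrist","w2.png");s=ctrl.sense();print(s["eef_pos"],s["grip_width"])
h=cv2.cvtColor(im,cv2.COLOR_RGB2HSV)
roi=np.zeros(h.shape[:2],np.uint8);u=proj(C,[447,307,100]).astype(int);print(u);roi[max(0,u[1]-70):u[1]+80,u[0]-60:u[0]+60]=1
o=cv2.inRange(h,(5,140,150),(20,255,255))*roi
c=max(cv2.findContours(o,0,2)[0],key=cv2.contourArea);r=cv2.boxPoints(cv2.minAreaRect(c));print(r.round(1).tolist())
q=np.array([atz(C,p,114) for p in r]);print(q.round(1)[:,:2].tolist(),q.mean(0).round(1))
T=Ro.from_quat(np.roll(s["ee_rot"],-1)).as_matrix();print(T.T@(q.mean(0)-s["eef_pos"]))
```

```text
[447.7808718  307.9178703  137.57976095] 0.5868506283373386
[319 231]
[[308.0, 270.0], [308.0, 198.0], [331.0, 198.0], [331.0, 270.0]]
[[438.8, 288.8], [442.7, 331.8], [455.2, 330.9], [452.1, 287.8]] [447.2 309.8 114. ]
[-0.79054107 -1.84214178 23.58005288]
```

View pics/w2.png

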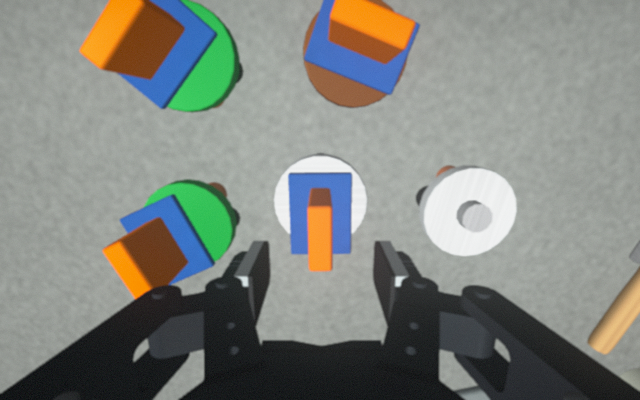

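The tool is aligned over the tab, which lies at (308–331, 198–270) between the pads. Next I descend and grip.

Request:
play_rows(
  motion=[
    [[0,-1,20],[0,0,0]],
    [[0,0,20],[0,0,0]],
    [[0,0,15],[0,0,0]],
    [[0,0,7],[0,0,0]],
    [[0,0,0],[0,0,0]],
    [[0,0,0],[0,0,0]],
  ],
)

```text
time_s: 3.0
eef_pos: [447.7, 309.2, 75.5]
ee_rot: [-0.0, 0.999, -0.039, 0.001]
force: [0.9, -0.3, -0.6]
grip_width: 0.587
```

Request:
play_rows(
  motion=[
    [[0,0,0],[0,0,0]],
    [[0,0,0],[0,0,0]],
    [[0,0,0],[0,0,0]],
    [[0,0,0],[0,0,0]],
    [[0,0,0],[0,0,0]],
    [[0,0,0],[0,0,0]],
    [[0,0,0],[0,0,0]],
    [[0,0,0],[0,0,0]],
  ],
  fingers=5,
  squeeze=70,
)

```text
time_s: 3.67
eef_pos: [447.4, 309.2, 75.1]
ee_rot: [-0.0, 0.999, -0.039, 0.001]
force: [-0.6, -0.7, 6.3]
grip_width: 0.16
```

Request:
play_rows(
  motion=[
    [[0,0,-10],[0,0,0]],
    [[0,0,-25],[0,0,0]],
    [[0,0,-30],[0,0,0]],
    [[0,0,-30],[0,0,0]],
    [[0,0,-30],[0,0,0]],
    [[0,0,-30],[0,0,-3.6]],
    [[0,0,-30],[0,0,-3.6]],
    [[0,0,-30],[0,0,-3.6]],
    [[0,0,-10],[0,0,-3.6]],
    [[0,0,0],[0,0,0]],
  ],
)

```text
time_s: 4.5
eef_pos: [447.5, 309.2, 302.2]
ee_rot: [-0.001, 0.996, 0.087, 0.002]
force: [-0.3, 0.5, -3.4]
grip_width: 0.155
```

Request:
play_rows(
  motion=[
    [[1,10,0],[0,0,0]],
    [[3,22,0],[0,0,0]],
    [[4,30,0],[0,0,0]],
    [[4,30,0],[0,0,0]],
    [[4,30,0],[0,0,0]],
    [[4,30,0],[0,0,0]],
    [[4,30,0],[0,0,0]],
    [[4,30,0],[0,0,0]],
    [[4,30,0],[0,0,0]],
    [[4,30,0],[0,0,0]],
    [[4,30,0],[0,0,0]],
    [[4,30,0],[0,0,0]],
    [[1,15,0],[0,0,0]],
    [[0,6,0],[0,0,0]],
    [[0,0,0],[0,0,0]],
    [[0,0,0],[0,0,0]],
    [[0,0,0],[0,0,0]],
  ],
)

```text
time_s: 5.92
eef_pos: [551.7, -29.8, 299.1]
ee_rot: [-0.0, 0.996, 0.087, -0.0]
force: [-1.1, -0.0, -4.1]
grip_width: 0.153
```

Run:
```python
from h import *
C,im=snap("wrist");s=ctrl.sense();print(s["eef_pos"],s["ee_rot"],s["grip_width"])
cv2.imwrite("pics/w3.png",im[:,:,::-1])
for k in("rack","keeper_post","keeper"):
    for r in ctrl.spot_in("wrist",k)[:2]: print(k,np.array(r["position"])*[640,400],r["p"])
```

```text
[551.80529863 -29.80446685 299.2637649 ] [-1.64733094e-04  9.96217905e-01  8.68898622e-02 -1.00504654e-04] 0.15218861261152228
rack [311.68 123.72] 0.83
keeper_post [245.568  58.28 ] 0.9
keeper [244.096  60.4  ] 0.7
keeper [320.   223.08] 0.35
```

View pics/w3.png

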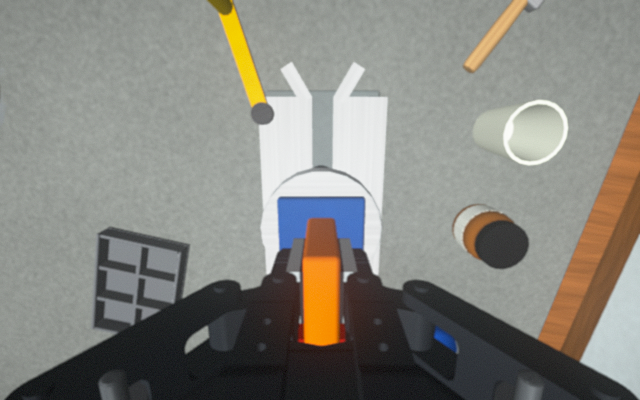

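The view shows the slot at columns 309–333 at row 97, strip outer edges at 259 and 387, the keeper pivot at (262,113), and the held plate at 277–364. I'll measure the rail from the edges.

Run:
```python
from h import *
C=cam("wrist");im=cv2.imread("pics/w3.png");g=im.min(2).astype(int)
s=ctrl.sense();tcp=s["eef_pos"];T=Ro.from_quat(np.roll(s["ee_rot"],-1)).as_matrix()
P=[]
for r in range(102,162,6):
    m=np.where(g[r,245:400]>160)[0]+245
    if r<125: 
        pass
    runs=np.split(m,np.where(np.diff(m)>3)[0]+1);runs=[q for q in runs if len(q)>25]
    e=[(q[0]-.5,q[-1]+.5) for q in runs];print(r,e)
    if len(e)==2:
        w=[atz(C,(x,r),135)[:2] for q in e for x in q];P.append(w)
P=np.array(P)
for i in range(4):
    d=P[-1,i]-P[0,i];l=np.polyfit(P[:,i,1],P[:,i,0],1);print(i,"angle",np.degrees(np.arctan2(-1,-l[0])).round(2))
c=(P[:,1]+P[:,2])/2;c2=(P[:,0]+P[:,3])/2
print("slot w",np.linalg.norm(P[:,1]-P[:,2],axis=1).round(1),"outer",np.linalg.norm(P[:,0]-P[:,3],axis=1).round(1))
tc=lambda X:(np.array([[*x,135] for x in X])-tcp)@T
print("slot centre in tool",tc(c)[:,:2].round(1).tolist());print("outer centre",tc(c2)[:,0].round(1))
for px in[(310,97),(333,96),(262,97),(387,97)]:print("mouth",((atz(C,px,135)-tcp)@T).round(1),atz(C,px,135).round(1))
print("pivot",((atz(C,(262,113),146)-tcp)@T).round(1))
for px in[(277,197),(364,197)]:print("plate",((atz(C,px,tcp[2]-75.1+68)-tcp)@T).round(1))
```

```text
102 [(np.float64(266.5), np.float64(312.5)), (np.float64(331.5), np.float64(388.5))]
108 [(np.float64(271.5), np.float64(312.5)), (np.float64(331.5), np.float64(391.5))]
114 [(np.float64(273.5), np.float64(312.5)), (np.float64(331.5), np.float64(387.5))]
120 [(np.float64(271.5), np.float64(312.5)), (np.float64(331.5), np.float64(390.5))]
126 [(np.float64(253.5), np.float64(312.5)), (np.float64(330.5), np.float64(399.5))]
132 [(np.float64(257.5), np.float64(313.5)), (np.float64(331.5), np.float64(391.5))]
138 [(np.float64(257.5), np.float64(313.5)), (np.float64(330.5), np.float64(389.5))]
144 [(np.float64(257.5), np.float64(313.5)), (np.float64(330.5), np.float64(387.5))]
150 [(np.float64(245.5), np.float64(314.5)), (np.float64(331.5), np.float64(385.5))]
156 [(np.float64(258.5), np.float64(313.5)), (np.float64(330.5), np.float64(385.5))]
0 angle -104.42
1 angle -78.55
2 angle -80.54
3 angle -82.21
slot w [17.7 17.8 17.9 17.9 17.1 17.2 16.3 16.4 16.5 16.5] outer [113.6 112.3 107.2 112.4 138.6 127.8 126.5 125.2 135.5 123.5]
slot centre in tool [[1.1, -79.2], [1.1, -73.9], [1.1, -68.5], [1.1, -63.0], [0.6, -57.5], [1.6, -51.9], [1.1, -46.3], [1.1, -40.6], [2.1, -34.9], [1.1, -29.1]]
outer centre [ 6.2 10.   9.1  9.6  5.4  3.5  2.5  1.6 -5.2  1.1]
mouth [-10.  -83.7 164.4] [527.6  50.4 135. ]
mouth [ 11.3 -84.5 164.4] [548.5  55.  135. ]
mouth [-54.6 -83.7 164.4] [483.8  42.8 135. ]
mouth [ 61.4 -83.7 164.4] [598.   62.8 135. ]
pivot [-53.3 -69.3 153.4]
plate [-21.2 -28.2   7.1]
plate [ 21.6 -28.2   7.1]
```

The slot centre is 1 mm to tool +x and the yaw matches. The mouth is at tool y −84, so the hanger is now at about rack x −34. I'll back out to about −215, lower, and check.

Request:
play_rows(
  motion=[
    [[0.8,-8,0],[0,0,0]],
    [[0,-20,0],[0,0,0]],
    [[0,-25,0],[0,0,0]],
    [[0,-25,0],[0,0,0]],
    [[0,-25,0],[0,0,0]],
    [[0,-25,0],[0,0,0]],
    [[0,-25,0],[0,0,0]],
    [[0,-20,0],[0,0,0]],
    [[0,-8,0],[0,0,0]],
    [[0,0,10],[0,0,0]],
    [[0,0,25],[0,0,0]],
    [[0,0,25],[0,0,0]],
    [[0,0,25],[0,0,0]],
    [[0,0,25],[0,0,0]],
    [[0,0,20],[0,0,0]],
    [[0,0,10],[0,0,0]],
    [[0,0,4],[0,0,0]],
    [[0,0,0],[0,0,0]],
    [[0,0,0],[0,0,0]],
    [[0,0,0],[0,0,0]],
  ],
)

```text
time_s: 7.78
eef_pos: [522.5, 147.3, 156.5]
ee_rot: [0.0, 0.996, 0.086, 0.001]
force: [-0.3, -0.2, -4.3]
grip_width: 0.154
```

Run:
```python
from h import *
s=ctrl.sense();print(s["eef_pos"],s["ee_rot"],s["grip_width"],s["force"])
a=snap("scene")[1];b=snap("side")[1]
f=lambda im,x,y,w,h,s:cv2.resize(im[y:y+h,x:x+w],None,fx=s,fy=s,interpolation=cv2.INTER_CUBIC)
cv2.imwrite("pics/c4.png",np.hstack([f(a,300,120,100,120,4),f(b,290,180,100,120,4)])[:,:,::-1])
```

```text
[522.46407548 147.33151751 156.54772082] [6.43818709e-05 9.96273471e-01 8.62420949e-02 1.21167021e-03] 0.15374829821004826 [-0.27484378 -0.24632486 -4.34655106]
```

View pics/c4.png

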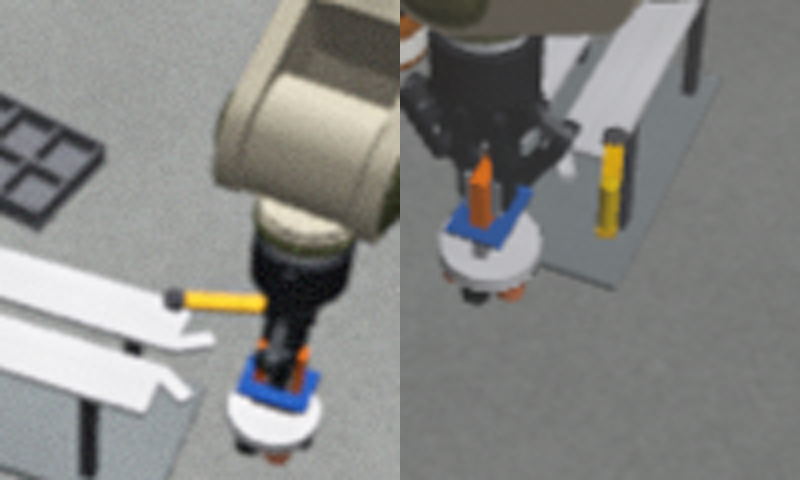

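Both views show the hanger upright, outside the lips, and clear of the keeper. I'm advancing into the slot.

Request:
play_rows(
  motion=[
    [[0,8,3],[0,0,0]],
    [[0,12,0],[0,0,0]],
    [[0,12,0],[0,0,0]],
    [[0,12,0],[0,0,0]],
    [[0,12,0],[0,0,0]],
    [[0,12,0],[0,0,0]],
    [[0,10,0],[0,0,0]],
    [[0,10,0],[0,0,0]],
    [[0,6,0],[0,0,0]],
    [[0,0,0],[0,0,0]],
    [[0,0,0],[0,0,0]],
  ],
)

```text
time_s: 8.8
eef_pos: [537.9, 54.7, 152.3]
ee_rot: [-0.0, 0.996, 0.086, -0.0]
force: [-0.0, -0.1, -4.8]
grip_width: 0.156
```

Request:
play_rows(
  motion=[
    [[0,8,0],[0,0,0]],
    [[0,10,0],[0,0,0]],
    [[0,10,0],[0,0,0]],
    [[0,8,0],[0,0,0]],
    [[0,5,0],[0,0,0]],
    [[0,0,0],[0,0,0]],
    [[0,0,0],[0,0,0]],
  ],
)

```text
time_s: 9.38
eef_pos: [545.0, 14.2, 152.3]
ee_rot: [-0.0, 0.996, 0.086, -0.0]
force: [0.7, -0.3, -4.3]
grip_width: 0.153
```

Run:
```python
from h import *
s=ctrl.sense();print(s["eef_pos"],s["force"])
a=snap("scene")[1];b=snap("side")[1];w=snap("wrist")[1]
f=lambda im,x,y,w,h,s:cv2.resize(im[y:y+h,x:x+w],None,fx=s,fy=s,interpolation=cv2.INTER_CUBIC)
cv2.imwrite("pics/c5.png",np.vstack([np.hstack([f(a,300,140,100,90,4),f(b,290,180,100,90,4)]),f(w,120,80,400,120,2)])[:,:,::-1])
```

```text
[544.969312    14.18557    152.25318042] [ 0.70862589 -0.27915342 -4.32930294]
```

View pics/c5.png

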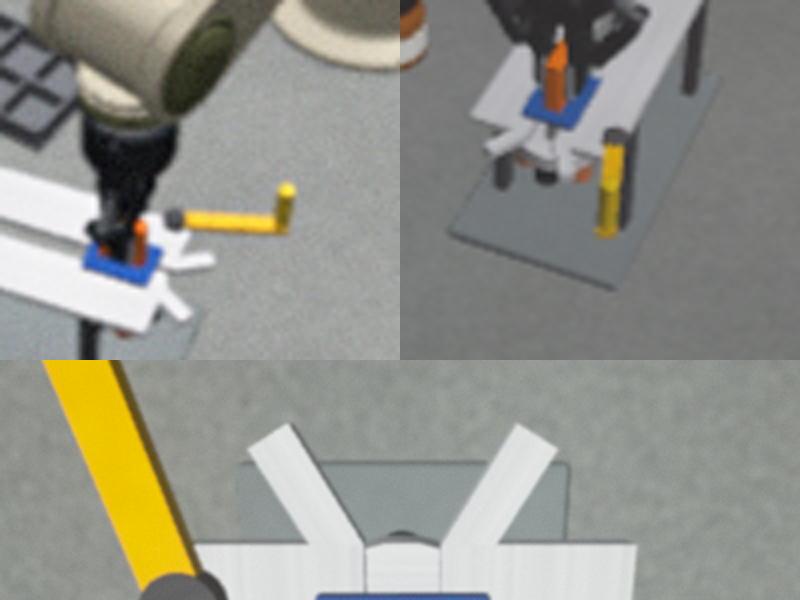

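The hanger is in the slot with the plate fully past the mouth and no side force. I'll lower it onto the strips, then let go.

Request:
play_rows(
  motion=[
    [[0,0,2],[0,0,0]],
    [[0,0,1.5],[0,0,0]],
    [[0,0,0],[0,0,0]],
    [[0,0,0],[0,0,0]],
  ],
)

```text
time_s: 9.87
eef_pos: [544.9, 14.6, 148.6]
ee_rot: [-0.0, 0.996, 0.086, -0.0]
force: [0.7, -0.2, -3.7]
grip_width: 0.159
```

Request:
play_rows(
  motion=[
    [[0,0,0],[0,0,0]],
    [[0,0,0],[0,0,0]],
    [[0,0,0],[0,0,0]],
    [[0,0,0],[0,0,0]],
    [[0,0,0],[0,0,0]],
    [[0,0,0],[0,0,0]],
    [[0,0,0],[0,0,0]],
  ],
  fingers=40,
)

```text
time_s: 10.45
eef_pos: [545.0, 14.4, 148.9]
ee_rot: [0.0, 0.996, 0.086, 0.0]
force: [-0.4, 0.2, -0.4]
grip_width: 0.471
```

Request:
play_rows(
  motion=[
    [[0,0,-10],[0,0,0]],
    [[0,0,-20],[0,0,0]],
    [[0,0,-25],[0,0,0]],
    [[0,0,-10],[0,0,0]],
    [[0,0,0],[0,0,0]],
    [[0,0,0],[0,0,0]],
  ],
)

```text
time_s: 10.95
eef_pos: [544.9, 14.5, 213.6]
ee_rot: [0.0, 0.996, 0.086, 0.0]
force: [-0.4, -0.5, -0.1]
grip_width: 0.47
```

Run:
```python
from h import *
C,w=snap("wrist","w6.png");s=ctrl.sense();print(s["eef_pos"],s["force"])
T=Ro.from_quat(np.roll(s["ee_rot"],-1)).as_matrix()
h=cv2.cvtColor(w,cv2.COLOR_RGB2HSV)
for n,lo,hi,z in(("orange",(5,140,150),(20,255,255),187),("blue",(105,100,40),(125,255,255),141)):
    c=max(cv2.findContours(cv2.inRange(h,lo,hi),0,2)[0],key=cv2.contourArea);r=cv2.boxPoints(cv2.minAreaRect(c))
    print(n,r.round().tolist(),[((atz(C,p,z)-s["eef_pos"])@T).round(1).tolist() for p in r])
```

```text
[544.57064409  14.48186123 212.77680736] [-0.5387612   0.4744116  -0.46277229]
orange [[310.0, 190.0], [332.0, 190.0], [332.0, 269.0], [310.0, 269.0]] [[-5.3, -27.1, 25.8], [6.8, -27.1, 25.8], [7.3, 20.9, 25.8], [-5.8, 20.9, 25.8]]
blue [[291.0, 252.0], [291.0, 174.0], [351.0, 174.0], [351.0, 252.0]] [[-21.5, 30.7, 71.8], [-20.0, -27.8, 71.8], [21.5, -27.8, 71.8], [23.0, 30.7, 71.7]]
```

View pics/w6.png

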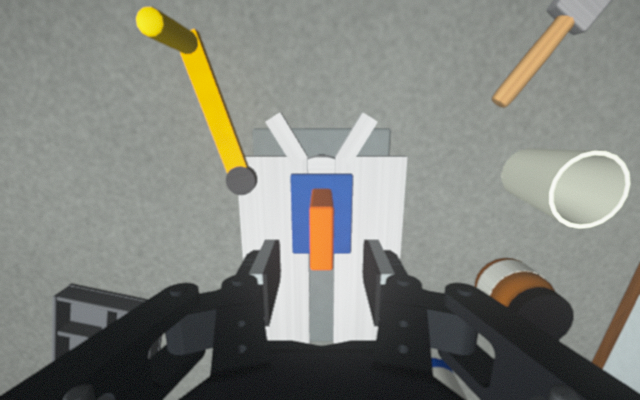

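Released, and the hanger hangs centred: plate at (291–351, 174–252), rack x about −79. Now I'll shut the fingers, go behind the tab, and lower.

Request:
play_rows(
  motion=[
    [[0.7,-6,0],[0,0,0]],
    [[0,-15,0],[0,0,0]],
    [[0,-15,0],[0,0,0]],
    [[0,-10,0],[0,0,0]],
    [[0,0,0],[0,0,0]],
    [[0,0,10],[0,0,0]],
    [[0,0,20],[0,0,0]],
    [[0,0,20],[0,0,0]],
    [[0,0,10],[0,0,0]],
    [[0,0,0],[0,0,0]],
    [[0,0,0],[0,0,0]],
  ],
  fingers=0,
)

```text
time_s: 11.92
eef_pos: [537.8, 59.5, 153.7]
ee_rot: [-0.0, 0.996, 0.086, -0.0]
force: [0.2, 0.5, 0.7]
grip_width: -0.006
```

Request:
play_rows(
  motion=[
    [[0,5,0],[0,0,0]],
    [[0,5,0],[0,0,0]],
    [[0,5,0],[0,0,0]],
    [[0,8,0],[0,0,0]],
    [[0,10,0],[0,0,0]],
    [[0,10,0],[0,0,0]],
    [[0,10,0],[0,0,0]],
    [[0,10,0],[0,0,0]],
    [[0,10,0],[0,0,0]],
    [[0,8,0],[0,0,0]],
    [[0,4,0],[0,0,0]],
    [[0,0,0],[0,0,0]],
    [[0,0,0],[0,0,0]],
  ],
)

```text
time_s: 13.0
eef_pos: [552.3, -24.3, 153.5]
ee_rot: [0.0, 0.996, 0.086, -0.0]
force: [-0.1, 0.6, 0.8]
grip_width: 0.003
```

Run:
```python
from h import *
C,w=snap("wrist","w7.png");s=ctrl.sense();print(s["eef_pos"],s["force"])
a=snap("scene")[1];b=snap("side")[1]
f=lambda im,x,y,w,h,s:cv2.resize(im[y:y+h,x:x+w],None,fx=s,fy=s,interpolation=cv2.INTER_CUBIC)
cv2.imwrite("pics/c7.png",np.vstack([np.hstack([f(a,260,150,100,80,4),f(b,310,160,100,80,4)]),cv2.resize(w[150:,120:520],None,fx=2,fy=1)])[:,:,::-1])
```

```text
[552.28635108 -24.01651375 153.55805223] [ 0.28973731 -0.11761882 -0.99839893]
```

View pics/c7.png

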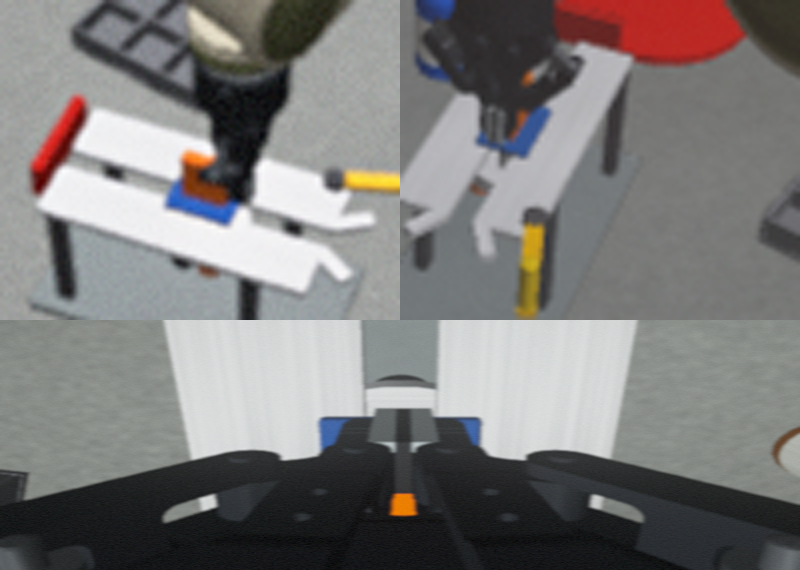

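The push is working: the hanger slides upright with the fingers behind its tab. About 100 mm remains.

Request:
play_rows(
  motion=[
    [[0,5,0],[0,0,0]],
    [[0,8,0],[0,0,0]],
    [[0,10,0],[0,0,0]],
    [[0,10,0],[0,0,0]],
    [[0,10,0],[0,0,0]],
    [[0,10,0],[0,0,0]],
    [[0,10,0],[0,0,0]],
    [[0,10,0],[0,0,0]],
    [[0,8,0],[0,0,0]],
    [[0,5,0],[0,0,0]],
    [[0,3,0],[0,0,0]],
    [[0,1,0],[0,0,0]],
    [[0,0,0],[0,0,0]],
    [[0,0,0],[0,0,0]],
  ],
)

```text
time_s: 14.32
eef_pos: [567.9, -112.6, 153.8]
ee_rot: [0.0, 0.996, 0.086, 0.0]
force: [0.3, -0.7, -0.3]
grip_width: -0.001
```

Request:
play_rows(
  motion=[
    [[0,1,0],[0,0,0]],
    [[0,1,0],[0,0,0]],
    [[0,1,0],[0,0,0]],
    [[0,1,0],[0,0,0]],
    [[0,1,0],[0,0,0]],
    [[0,0,0],[0,0,0]],
    [[0,0,0],[0,0,0]],
  ],
)

```text
time_s: 14.9
eef_pos: [568.8, -117.6, 153.8]
ee_rot: [0.0, 0.996, 0.086, 0.0]
force: [-0.0, 1.1, 0.5]
grip_width: 0.0
```

Request:
play_rows(
  motion=[
    [[0,1,0],[0,0,0]],
    [[0,1,0],[0,0,0]],
    [[0,1,0],[0,0,0]],
    [[0,1,0],[0,0,0]],
    [[0,0,0],[0,0,0]],
    [[0,0,0],[0,0,0]],
  ],
)

```text
time_s: 15.4
eef_pos: [569.4, -121.7, 153.8]
ee_rot: [0.0, 0.996, 0.086, 0.0]
force: [-0.9, 1.4, 0.8]
grip_width: -0.002
```

Request:
play_rows(
  motion=[
    [[0,1,0],[0,0,0]],
    [[0,1,0],[0,0,0]],
    [[0,0,0],[0,0,0]],
    [[0,0,0],[0,0,0]],
  ],
)

```text
time_s: 15.73
eef_pos: [569.8, -123.4, 153.8]
ee_rot: [0.0, 0.996, 0.086, 0.0]
force: [-0.3, 2.5, 1.6]
grip_width: -0.001
```

Request:
play_rows(
  motion=[
    [[0,1,0],[0,0,0]],
    [[0,1,0],[0,0,0]],
    [[0,1,0],[0,0,0]],
    [[0,0,0],[0,0,0]],
    [[0,0,0],[0,0,0]],
  ],
)

```text
time_s: 16.15
eef_pos: [569.8, -123.7, 154.1]
ee_rot: [-0.002, 0.996, 0.087, -0.001]
force: [-4.0, 16.4, 7.2]
grip_width: -0.002
```

Run:
```python
from h import *
s=ctrl.sense();print(s["eef_pos"],s["force"])
a=snap("scene")[1];b=snap("side")[1]
f=lambda im,x,y,w,h,s:cv2.resize(im[y:y+h,x:x+w],None,fx=s,fy=s,interpolation=cv2.INTER_CUBIC)
cv2.imwrite("pics/c8.png",np.hstack([f(a,260,160,80,80,5),f(b,310,150,80,80,5)])[:,:,::-1])
```

```text
[ 569.8149235  -123.73336427  154.11583129] [-4.00559718 16.38967153  7.16266294]
```

View pics/c8.png

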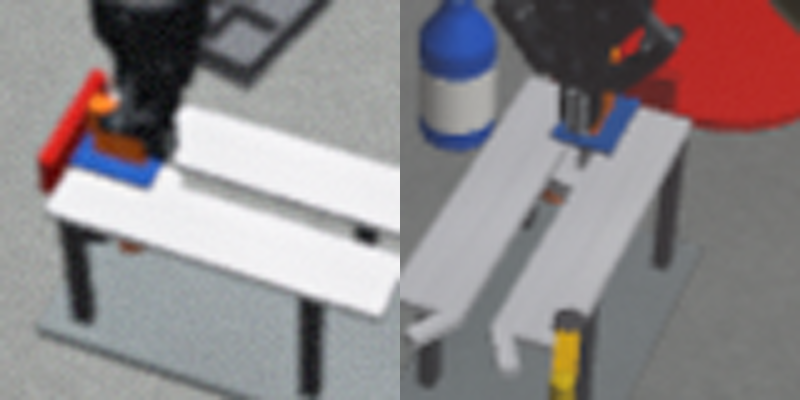

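The hanger plate is against the red stop, with 17 N of resistance and no more motion. I'm backing off and rising, then I'll work out the keeper push from the last wrist picture.

Request:
play_rows(
  motion=[
    [[0,-4,0],[0,0,0]],
    [[0,-12,0],[0,0,0]],
    [[0,-12,0],[0,0,0]],
    [[0,0,-10],[0,0,0]],
    [[0,0,-25],[0,0,0]],
    [[0,0,-30],[0,0,0]],
    [[0,0,-25],[0,0,0]],
    [[0,0,0],[0,0,0]],
    [[0,0,0],[0,0,0]],
  ],
)

```text
time_s: 17.0
eef_pos: [565.8, -98.9, 245.5]
ee_rot: [0.001, 0.996, 0.086, 0.001]
force: [0.3, 0.7, -1.6]
grip_width: 0.001
```

Run:
```python
from h import *
s=ctrl.sense();print(s["eef_pos"],s["ee_rot"])
c=ctrl.get_calibration("wrist")
a=np.radians(9.97);ax=np.array([np.sin(a),-np.cos(a)]);ay=np.array([np.cos(a),np.sin(a)]);O=np.array([559.0,-64.9])
rk=lambda p:np.array([(p[:2]-O)@ax,(p[:2]-O)@ay])
W=np.eye(4);W[:3,:3]=Ro.from_quat([.9963,.0865,0,0]).as_matrix();W[:3,3]=[544.57,14.48,212.78]
T=np.linalg.inv(W@np.array(c["tool_from_camera"]));C=(np.array(c["K"]),float(c["k1"]),T[:3,:3],T[:3,3])
print("tool x rack y",W[:2,0],ay)
print("pivot",rk(atz(C,(240,180),147)));p=rk(atz(C,(150,22),190));print("post",p,"mouth",rk(atz(C,(307,157),135)),rk(atz(C,(335,157),135)))
d=p-[-105,-55];print("len",np.linalg.norm(d),"q",np.arctan2(-d[0],d[1]))
print("tcp rack",rk(s["eef_pos"]))
q=np.arctan2(-d[0],d[1]);
for k,dd in[(q,45)]+[(x,20) for x in np.linspace(q,0,9)]:
    print(round(k,2),np.round([-105-90*np.sin(k)-dd*np.cos(k),-55+90*np.cos(k)-dd*np.sin(k)],1))
```

```text
[565.84257004 -98.89833736 245.47933521] [8.87503826e-04 9.96263123e-01 8.63535851e-02 1.43553370e-03]
tool x rack y [0.98503694 0.17234337] [0.98489854 0.17313251]
pivot [-105.75664125  -54.75284602]
post [-190.54230491  -80.93584966] mouth [-119.68124459   -9.91201032] [-119.66194858    9.66654849]
len 89.38766260719032 q 1.8651801300198414
tcp rack [34.66958416  0.85301976]
1.87 [-178.1 -124.2]
1.87 [-185.3 -100.3]
1.63 [-193.6  -80.5]
1.4 [-197.1  -59.3]
1.17 [-195.6  -37.9]
0.93 [-189.2  -17.4]
0.7 [-178.2    1. ]
0.47 [-163.3   16.4]
0.23 [-145.3   27.9]
0.0 [-125.   35.]
```

Request:
play_rows(
  motion=[
    [[-5,-8,0],[0,0,0]],
    [[-12,-20,0],[0,0,0]],
    [[-14,-24,0],[0,0,0]],
    [[-14,-24,0],[0,0,0]],
    [[-14,-24,0],[0,0,0]],
    [[-14,-24,0],[0,0,0]],
    [[-14,-24,0],[0,0,0]],
    [[-14,-24,0],[0,0,0]],
    [[-14,-24,0],[0,0,0]],
    [[-10,-17,0],[0,0,0]],
    [[0,0,0],[0,0,0]],
    [[0,0,12],[0,0,0]],
    [[0,0,25],[0,0,0]],
    [[0,0,25],[0,0,0]],
    [[0,0,17],[0,0,0]],
    [[0,0,8],[0,0,0]],
    [[0,0,0],[0,0,0]],
    [[0,0,0],[0,0,0]],
  ],
)

```text
time_s: 18.5
eef_pos: [405.8, 89.5, 157.0]
ee_rot: [0.0, 0.996, 0.086, -0.0]
force: [0.5, 0.2, 0.6]
grip_width: 0.001
```

Run:
```python
from h import *
s=ctrl.sense();a=np.radians(9.97);d=s["eef_pos"][:2]-[559,-64.9]
print(s["eef_pos"],s["ee_rot"],d@[np.sin(a),-np.cos(a)],d@[np.cos(a),np.sin(a)],s["force"])
```

```text
[405.77338108  89.46237589 156.98888276] [ 5.10931866e-06  9.96276382e-01  8.62168330e-02 -1.69633275e-04] -178.5597877343881 -124.18752770768536 [0.45989947 0.22621626 0.55859955]
```

Request:
play_rows(
  motion=[
    [[12,-3.4,0],[0,0,0]],
    [[12,-3.4,0],[0,0,0]],
    [[10,-4.1,0],[0,0,0]],
    [[10,-4.1,0],[0,0,0]],
    [[10.6,-1.8,0],[0,0,0]],
    [[10.6,-1.8,0],[0,0,0]],
    [[10.7,0.7,0],[0,0,0]],
    [[10.7,0.7,0],[0,0,0]],
    [[10.2,3.2,0],[0,0,0]],
    [[10.2,3.2,0],[0,0,0]],
    [[9.2,5.5,0],[0,0,0]],
    [[9.2,5.5,0],[0,0,0]],
    [[7.7,7.5,0],[0,0,0]],
    [[7.7,7.5,0],[0,0,0]],
    [[5.8,9,0],[0,0,0]],
    [[5.8,9,0],[0,0,0]],
    [[0,0,0],[0,0,0]],
    [[0,0,0],[0,0,0]],
  ],
)

```text
time_s: 20.0
eef_pos: [561.8, 82.5, 156.8]
ee_rot: [0.0, 0.996, 0.086, 0.0]
force: [-0.1, 0.2, -0.3]
grip_width: -0.003
```

Run:
```python
from h import *
s=ctrl.sense();a=np.radians(9.97);d=s["eef_pos"][:2]-[559,-64.9]
print(s["eef_pos"],d@[np.sin(a),-np.cos(a)],d@[np.cos(a),np.sin(a)],s["force"])
R=np.array([np.sin(a),-np.cos(a)]);Y=np.array([np.cos(a),np.sin(a)])
im=[snap(n) for n in("scene","side")]
for C,i in im:
    h=cv2.cvtColor(i,cv2.COLOR_RGB2HSV);m=cv2.inRange(h,(22,150,110),(32,255,255));u=proj(C,[545,45,165]).astype(int)
    k=np.zeros_like(m);k[u[1]-50:u[1]+50,u[0]-60:u[0]+60]=1;y,x=np.where(m*k);print(len(x),x.mean() if len(x) else 0,y.mean() if len(x) else 0)
    for q in(0,.2,.4,1.0): 
        p=np.array([559,-64.9])+R*(-105-90*np.sin(q))+Y*(-55+90*np.cos(q));print(q,"post mid",proj(C,[*p,168]).round(1))
```

```text
[561.78614874  82.52533114 156.81054821] -144.7166204761975 28.268191412740595 [-0.1045199   0.23524204 -0.32104702]
11 340.6363636363636 213.27272727272728
0 post mid [333.8 209.6]
0.2 post mid [339.2 210.8]
0.4 post mid [344.8 211.1]
1.0 post mid [360.2 206.9]
84 328.60714285714283 212.21428571428572
0 post mid [316.1 200.2]
0.2 post mid [314.2 204.1]
0.4 post mid [313.5 208.2]
1.0 post mid [318.5 220.6]
```

Request:
play_rows(
  motion=[
    [[3,5,0],[0,0,0]],
    [[3,5,0],[0,0,0]],
    [[1,4,0],[0,0,0]],
    [[0,3,0],[0,0,0]],
    [[0,2,0],[0,0,0]],
    [[0,0,0],[0,0,0]],
    [[0,0,0],[0,0,0]],
  ],
)

```text
time_s: 20.68
eef_pos: [571.6, 65.4, 156.8]
ee_rot: [0.0, 0.996, 0.086, -0.0]
force: [0.1, 0.2, 0.5]
grip_width: -0.001
```

Request:
play_rows(
  motion=[
    [[0,1,0],[0,0,0]],
    [[0,1,0],[0,0,0]],
    [[0,0,0],[0,0,0]],
    [[0,0,0],[0,0,0]],
  ],
)

```text
time_s: 21.02
eef_pos: [572.0, 63.6, 156.8]
ee_rot: [0.0, 0.996, 0.086, -0.0]
force: [-0.7, 0.2, 0.1]
grip_width: 0.003
```

Request:
play_rows(
  motion=[
    [[0,1,0],[0,0,0]],
    [[0,1,0],[0,0,0]],
    [[0,1,0],[0,0,0]],
    [[0,0,0],[0,0,0]],
    [[0,0,0],[0,0,0]],
  ],
)

```text
time_s: 21.43
eef_pos: [572.4, 61.6, 156.8]
ee_rot: [-0.001, 0.996, 0.086, -0.0]
force: [-0.5, 5.2, -0.1]
grip_width: -0.002
```

Request:
play_rows(
  motion=[
    [[0,1,0],[0,0,0]],
    [[0,1,0],[0,0,0]],
    [[0,0,0],[0,0,0]],
    [[0,0,0],[0,0,0]],
  ],
)

```text
time_s: 21.77
eef_pos: [572.5, 61.3, 156.8]
ee_rot: [-0.002, 0.996, 0.087, -0.0]
force: [-1.6, 15.1, 1.7]
grip_width: -0.003
```

The keeper has reached its hard limit: rack x −122 as predicted, 15 N. I'm backing away and checking.

Request:
play_rows(
  motion=[
    [[0,-3,0],[0,0,0]],
    [[0,-10,0],[0,0,0]],
    [[0,-20,0],[0,0,0]],
    [[0,-20,0],[0,0,0]],
    [[0,0,-12],[0,0,0]],
    [[0,0,-25],[0,0,0]],
    [[0,0,-30],[0,0,0]],
    [[0,0,-30],[0,0,0]],
    [[-15,0,-25],[0,0,0]],
    [[-25,0,0],[0,0,0]],
    [[-30,0,0],[0,0,0]],
    [[-30,0,0],[0,0,0]],
    [[-30,0,0],[0,0,0]],
    [[-15,0,0],[0,0,0]],
    [[0,0,0],[0,0,0]],
    [[0,0,0],[0,0,0]],
  ],
)

```text
time_s: 23.1
eef_pos: [420.9, 86.0, 279.3]
ee_rot: [0.0, 0.996, 0.086, 0.001]
force: [0.8, -0.3, 0.7]
grip_width: -0.0
```

Run:
```python
from h import *
s=ctrl.sense();print(s["eef_pos"])
a=snap("scene")[1];b=snap("side")[1]
f=lambda im,x,y,w,h,s:cv2.resize(im[y:y+h,x:x+w],None,fx=s,fy=s,interpolation=cv2.INTER_CUBIC)
cv2.imwrite("pics/c9.png",np.vstack([np.hstack([f(a,255,155,130,85,3),f(b,290,150,130,85,3)]),np.hstack([f(a,180,130,260,170,1.5),f(b,200,130,260,170,1.5)])])[:,:,::-1])
```

```text
[420.91572361  86.03339804 279.27604461]
```

View pics/c9.png

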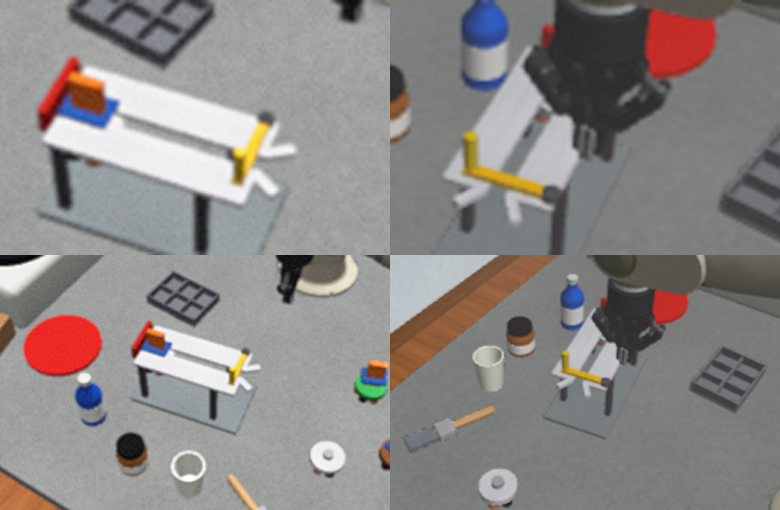

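The final view shows the hanger upright against the red stop, the keeper straight across the slot, and the bystanders where they were. I'm handing in.

```bash
python3 -c "
from rig import ctrl
print(ctrl.finish_job())"
```

```text
the job is handed in; nothing more can be done
None
```

The job is done and handed in. The aluminium-disc hanger is hung and pushed fully home, with the keeper shut behind it. The last move ended at 23.1 s of the 72 s allowed.

- **Hanging:** I gripped the hanger by its tab, brought it in at the open end and let go at about rack x −79 mm. The wrist picture then showed it sitting centred on the strips.
- **Pushing home:** I pushed the tab with closed fingers until the hanger stopped, at about 18 N. The fingers ended within about 1 mm of where I expected for fully home.
- **Keeper:** I pushed the post round until it met its hard limit, at about 15 N and at rack x −122 mm as predicted.

The final scene picture shows the hanger upright against the red stop and the yellow bar straight across the slot. The arm was clear of everything, and the bystanders in view looked unmoved. In the final side picture the gripper hid the hanger, so only the scene camera confirms its end position. That crop also cut off some of the look-alike hangers, but I saw no sign that the arm touched them. No check failed or disagreed.

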